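# Wake the table radio and click its station dial round to the green dot

## Robot

A 6-joint arm with a two-finger parallel gripper is mounted at the origin on the work surface. World frame = base frame: x ahead of the robot, y to its left, z up, the work surface at z = 0. Lengths are in m, angles in rad, forces in N, time in s.
With the tool pointing down it reaches from about 0.25 to 0.85 m from the base axis. Payload 12.5 kg.
Tool frame: the origin (TCP) lies between the finger pads; the fingertips stand 25 mm ahead of it and the grasp point (between the pads) lies 6 mm ahead of it; x points along the fingers, z is the direction in which the jaws open and shut, and the axes are right-handed (so a half turn about x gives the same grasp; the last joint's range is limited). The gripper opens to 93 mm and grips with 3 to 60 N. Pads are 15 mm wide; open, the fingers measure 128 mm over their backs; the gripper's body (75 mm by 188 mm) begins 65 mm behind the grasp point.
Start: joints at [-0.085, 0.351, 1.652, -0, 1.139, -0.085], TCP at [0.55, 0, 0.244] pointing down, gripper open.
Joint ranges: [-2.75, 2.75], [-0.79, 2.1], [0.01, 2.65], [-1.57, 4.71], [0.07, 3.14], [-2.87, 2.87]. Speed limits (rad/s): [2.22, 2.22, 2.79, 3.14, 3.14, 3.14].

## Interface

Orientations are given as a unit quaternion [x, y, z, w].
In Python, from workcell import ctrl, optics, order gives the robot as it stands. The module is installed in compiled form; this text tells all that it offers.
- The arm moves only by the tool play_rows, never from a script. Its argument "deltas" is a list of rows, each a list of 3 entries, a list of its own where there are three numbers: the shift along the tool's x, y, z in mm, then the turn, a rotation vector about the tool's x, y, z in degrees, then the closure, from 0 (fully open) to 1 (shut). A call has 1 to 20 rows; each row is the pose to reach, as a shift and turn from the pose commanded when the call began, along the tool's axes at that moment; what a row does not reach only later rows make up. A row lasts 1/12 s, in which the tool goes at most 41.7 mm and 7.16 degrees, less where a joint would pass 70% of its speed; a pose out of reach is approached as far as the arm can. A call with a gripper value outside its range is refused whole. The fingers move at their own pace and stop on an object; the grip force is fixed at half the most. Time passes only in rows, so rows that repeat a pose let the fingers close. It gives the time, the measured TCP pose, the force and the opening at its end, in the units of the state.
- ctrl.state(): the state, without advancing time (a new reading comes with each control period).
- optics.grab_frame(name): name is "scene" or "side" or "wrist"; returns (picture, depth): 420x560x3 uint8, red, green, blue; 420x560 float32, m along the optical axis (not along the pixel's ray), 0 where there is no reading.
- optics.camera_params(name): a dict with "fx", "fy", "cx", "cy" (pixels), "dist_coeffs" ([k1, k2, p1, p2, k3] as OpenCV has them; the pictures are not rectified), "rvec" (rotation vector, rad) and "tvec" (3), from world to camera coordinates, as OpenCV has them. Camera axes: x right, y down, z forward; pixel columns grow to the right and rows downward; lengths in m; the calibration is good to about 2 mm. A picture is of the moment at which its call begins: read the wrist's pose just before it. camera_params takes no time and is no camera call; for the wrist camera it gives the pose at the moment of the call.
- order.job_done(): hands the job in, once; it reports no verdict.
The state is a dict: "time_s": time; "joint_positions": joint angles; "joint_velocities": joint speeds; "tau": joint torques, N m; "position": TCP position; "ee_rot": TCP orientation; "contact_force": force on the tool from outside, world axes, zero at the start; "torque": the same for the moment, N m; "gripper_width": finger opening in m.
Only numpy, scipy, OpenCV 4.12 (cv2) and the standard library are available. Lean on these libraries where they do the work, as an engineer would, in place of code of your own. Each camera call takes 0.05 s, during which the arm holds its last target. There are 200 camera calls.

## Task

Wake the table radio by pressing its silver standby key fully down with a fingertip, then turn the knurled station dial clockwise by fingertip friction, click by click, until its red line has clicked in at the green dot, and let go. Only touch the radio: do not grip the dial between two fingers, do not lift or tip the radio or shove it along the shelf, and leave the other things where they stand.

Things in the scene. Friction and masses are not known exactly. Their poses are not given: they have to be found in the camera images.
- radio: Loose table radio, wooden case 130 mm deep (x), 250 wide (y), 90 high, 1.6 kg, on rubber feet. Origin: centre of its underside; x to its back, y to its left end seen from the front (speaker grille, -x). White top panel 91 mm above the shelf with the dial (axis x = -12, y = -60 mm), standby key (x = -30, y = 85 mm) and, along the back edge (x = 50 mm, up to 102 mm above the shelf), a folded aerial.
- dial (a joint): Station dial angle, rad, growing clockwise from above, stops at -0.2 and 2.71. Five sprung clicks: 0, 0.628, 1.257 (green dot), 1.885, 2.513. Starts anywhere from the first to the second and falls into a click by itself when let go. Leaving a click takes about 0.04 N m (1.3 N along the rim), falling to nothing half way to the next, from where the dial is drawn on into that one.
- dial_top (a point): Centre of the dial's flat top face, on its axis, 110 mm above the shelf. The dial is a disc, 62 mm diameter, 18 mm high, with a finely knurled black rim, aluminium face and red pointer line; its underside is 1 mm above the panel. This point's axes turn with the dial; the red line lies 72 degrees anticlockwise (from above) from its x axis.
- key (a joint): Travel of the standby key in m: 0 released, 0.006 fully down; it springs back. Fully down takes about 5 N.
- key_top (a point): Centre of the top of the round silver standby key, 24 mm diameter, 100 mm above the shelf when up (9 mm proud of the panel), in a flat black surround of 32 mm; it moves down with the key.
- canister: Stainless steel canister with a clip-on lid, 96 mm diameter, 131 mm high; origin at the centre of its underside. Leave alone.
- cup: Yellow plastic cup, 80 mm across its mouth, 85 mm high, with the orange ball in it; origin at the centre of its underside. Leave alone.
- ball_center (a point): Centre of the orange silicone bounce ball, 54 mm diameter, lying in the yellow cup. Leave alone.
- tumbler: Glass tumbler of amber marbles, 76 mm across its mouth, 95 mm high; origin at the centre of its underside. Leave alone.
- rack: Slotted beech rack, 50 x 230 mm (y), with six aluminium jacks standing in it, 58 mm high in all; origin at the centre of its underside. Leave alone.
- cards: Plain blue box of cards lying flat, 62 x 92 x 20 mm; origin at the centre of its underside. Leave alone.
- yoyo: Red wooden yo-yo lying flat, 56 mm diameter, 34 mm high; origin at the centre of its underside. Leave alone.
- green_dot (a point): Centre of the green dot (12 mm) on the panel: third of five dots, 36 degrees apart, on a circle of 43 mm radius round the dial axis; it lies on the radio's +x side of that axis, the other four are grey, two either side.

How it is judged:
By the outcome, as a careful person would: the job done as asked, in the order asked, and still so for the second after the job is handed in, with the robot touching nothing.
It also fails if it takes over 51 s, if anything falls off the work surface, if the arm or the gripper's body presses on something with over 40 N, if the wrist force passes 120 N, or if a joint passes its speed limit or range.

## Working session

There is one attempt and no reset: what is moved stays moved. The work goes in short steps, Python scripts to look and compute and a tool call to move; the robot and the scene stay as the last step left them, time stands still between calls to the robot, and variables do not carry over. Pictures are saved under pics/ and viewed, about 8 in all and at most 12, crops included, and the job is handed in when it is done.

Besides the shell and the picture viewer there is one more tool, called after ">>>" in YAML: its name, and indented under it one key for each argument. play_rows: Moves the arm, as the interface text tells. Its arguments: {"type":"object","properties":{"deltas":{"type":"array"}},"required":["deltas"]}

```bash
mkdir -p pics
cat > h.py <<'E'
import numpy as np, cv2
from workcell import ctrl, optics, order
from scipy.spatial.transform import Rotation as R
def cam(n):
    p=optics.camera_params(n); K=np.array([[p['fx'],0,p['cx']],[0,p['fy'],p['cy']],[0,0,1]])
    return K,np.array(p['dist_coeffs'],float),np.array(p['rvec'],float).ravel(),np.array(p['tvec'],float).ravel()
def plane(c,uv,z):
    K,d,r,t=c; q=cv2.undistortPoints(np.array(uv,float).reshape(-1,1,2),K,d)[:,0]
    Rm=cv2.Rodrigues(r)[0]; o=-Rm.T@t; D=np.c_[q,np.ones(len(q))]@Rm
    return o+D*((z-o[2])/D[:,2])[:,None]
def proj(c,P):
    K,d,r,t=c; return cv2.projectPoints(np.array(P,float).reshape(-1,1,3),r,t,K,d)[0][:,0]
def grab(n,f=None):
    c=cam(n); im,dp=optics.grab_frame(n)
    if f: cv2.imwrite('pics/'+f,cv2.cvtColor(im,cv2.COLOR_RGB2BGR))
    return c,im,dp
E
python3 - <<'E'
from h import *
print(ctrl.state())
c={}
for n in('scene','side','wrist'):
    c,im,dp=grab(n,n+'0.png'); np.savez(n+'0.npz',im=im,dp=dp,K=c[0],d=c[1],r=c[2],t=c[3]); Rm=cv2.Rodrigues(c[2])[0]; print(n,-Rm.T@c[3],c[0][0,0])
a=[cv2.imread(f'pics/{n}0.png') for n in('scene','wrist')]
E
```

```text
{'time_s': 0.0, 'joint_positions': array([-8.45917430e-02,  3.51238533e-01,  1.65242923e+00, -1.37622242e-05,
        1.13908544e+00, -8.45917789e-02]), 'joint_velocities': array([-0.00032819, -0.00013206,  0.0006003 ,  0.00026291, -0.00045608,
       -0.00235687]), 'tau': array([ 1.41757551e-03, -4.97321892e+01, -2.85254824e+01,  6.99741254e-02,
        2.57699919e-02, -1.73020858e-04]), 'position': array([5.49684598e-01, 5.36927372e-05, 2.43098199e-01]), 'ee_rot': array([2.82143006e-05, 7.07515882e-01, 3.23166873e-05, 7.06697442e-01]), 'contact_force': array([-0.41061965, -0.39032059,  0.15693258]), 'torque': array([-0.00887117,  0.01103628,  0.00626918]), 'gripper_width': 0.0928216731571558}
scene [1.4726725  0.24766736 0.74526748] 398.25756182455353
side [ 0.25875746 -0.76666631  0.99761302] 396.13647962633684
wrist [0.5505425  0.08014519 0.38461087] 325.5912858311471
```

View pics/scene0.png

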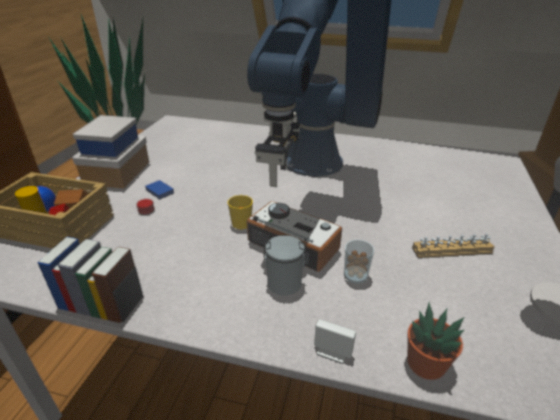

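View pics/wrist0.png

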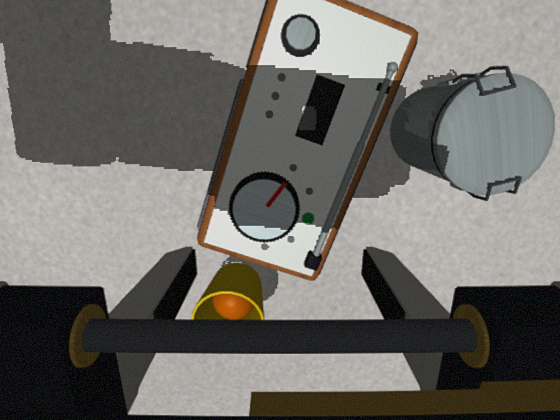

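The wrist view shows the dial at about (264,206), with its red line pointing to (287,184), between the first two dots. The green dot is at (308,217) and the key at (301,34). The cup stands beside the radio's dial end, and the canister behind the radio.

```bash
cat >> h.py <<'E'
def measure(c,im,zred=0.110):
    hsv=cv2.cvtColor(im,cv2.COLOR_RGB2HSV); out={}
    g=cv2.inRange(hsv,(45,90,30),(85,255,255)); r=cv2.inRange(hsv,(0,130,60),(6,255,255))|cv2.inRange(hsv,(172,130,60),(180,255,255))
    for n,m in(('g',g),('r',r)):
        k,l,s,ce=cv2.connectedComponentsWithStats(m)
        out[n]=[(s[i,4],ce[i].round(1),np.argwhere(l==i)[:,::-1]) for i in range(1,k) if s[i,4]>8]
    return out
E
python3 - <<'E'
from h import *
f=np.load('wrist0.npz'); c=(f['K'],f['d'],f['r'],f['t']); im=f['im'];dp=f['dp']
o=measure(c,im)
for n in o: print(n,[(a,b) for a,b,_ in o[n]])
def ell(box,thr,lo):
    x0,y0,x1,y1=box; g=cv2.cvtColor(im,cv2.COLOR_RGB2GRAY)[y0:y1,x0:x1]
    m=(g<thr).astype('uint8'); cs,_=cv2.findContours(m,cv2.RETR_EXTERNAL,cv2.CHAIN_APPROX_NONE)
    k=max(cs,key=cv2.contourArea); e=cv2.fitEllipse(k); return np.array(e[0])+[x0,y0],e[1]
for nm,b in(('dial',(222,165,305,247)),('key',(275,5,328,64))):
    for t in(35,50,65): print(nm,t,*ell(b,t,0))
    u,v=(264,206) if nm=='dial' else (301,34); print('depth',dp[v,u])
ex=[[293,168],[309,191],[308,218],[290.5,239],[265,246]]
for z in(.091,):
    P=plane(c,ex,z)[:,:2]; A=np.c_[2*P,np.ones(5)]; s=np.linalg.lstsq(A,(P**2).sum(1),rcond=None)[0]
    print('dots circle',s[:2],np.sqrt(s[2]+s[:2]@s[:2]))
    gv=P[2]-s[:2]; print('yaw from green',np.degrees(np.arctan2(gv[1],gv[0])))
print('dial',plane(c,[[264,206]],.11),'key surround',plane(c,[[301,34]],.1),'green',plane(c,[[308,218]],.091))
E
```

```text
g [(np.int32(106), array([307.6, 218. ]))]
r [(np.int32(113), array([275.7, 194.2]))]
dial 35 [263.22307968 208.02055359] (64.6677017211914, 67.3293228149414)
dial 50 [264.01655197 206.19841385] (68.68843841552734, 69.37493896484375)
dial 65 [263.9907074  206.19527435] (69.02339172363281, 69.892333984375)
depth 0.2853005
key 35 [300.21413422  34.47649574] (34.4746208190918, 38.40446090698242)
key 50 [300.08791733  35.0588398 ] (36.57070541381836, 40.41629409790039)
key 65 [300.04865456  34.98926163] (36.729393005371094, 40.938873291015625)
depth 0.25445873
dots circle [ 0.53783333 -0.00299583] 0.0424694614924525
yaw from green -18.777132689794335
dial [[0.5373745 0.0006506 0.11     ]] key surround [[0.56789609 0.13972296 0.1       ]] green [[ 0.57808818 -0.01668177  0.091     ]]
```

```bash
python3 -c "
import cv2
a=cv2.imread('pics/wrist0.png')
cv2.imwrite('pics/c1.png',cv2.resize(a[0:280,190:430],None,fx=2.14,fy=2.14,interpolation=cv2.INTER_CUBIC))"
```

```text
(no output)
```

View pics/c1.png

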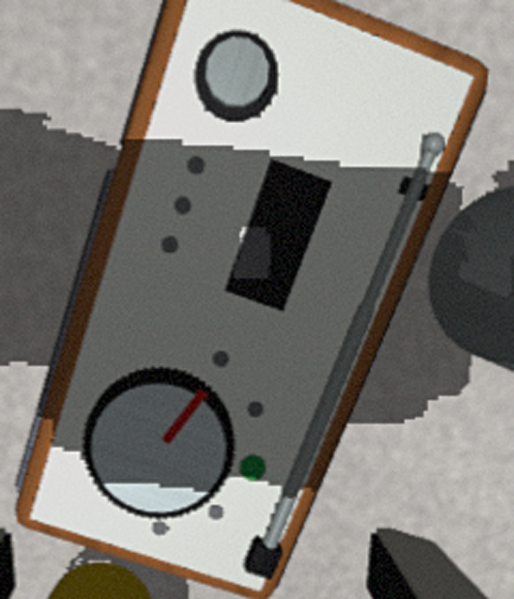

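Red line sits in the first click, so two clicks are needed. Yaw is about -19°, dial axis about (0.5375, -0.002), key about (0.568, 0.141). I'll close the jaws and hover over the key.

>>> play_rows:
  deltas:
    - [[0,20,3],[0,0,0],1]
    - [[0,45,6],[0,0,0],1]
    - [[0,75,10],[0,0,0],1]
    - [[0,105,14],[0,0,0],1]
    - [[0,130,17],[0,0,0],1]
    - [[0,141,18.5],[0,0,0],1]
    - [[10,141,18.5],[0,0,0],1]
    - [[25,141,18.5],[0,0,0],1]
    - [[40,141,18.5],[0,0,0],1]
    - [[55,141,18.5],[0,0,0],1]
    - [[70,141,18.5],[0,0,0],1]
    - [[80,141,18.5],[0,0,0],1]
    - [[90,141,18.5],[0,0,0],1]
    - [[90,141,18.5],[0,0,0],1]
    - [[90,141,18.5],[0,0,0],1]
    - [[90,141,18.5],[0,0,0],1]

```text
time_s: 1.48
position: [0.5689, 0.1409, 0.1543]
ee_rot: [0.0, 0.707, -0.0, 0.707]
contact_force: [0.8, -0.4, 0.0]
gripper_width: 0.0003
```

Run:
```python
from h import *
s=ctrl.state(); print(s['position'],s['contact_force'],s['gripper_width'],R.from_quat(s['ee_rot']).as_matrix().round(3))
grab('side','side1.png')
c,im,dp=grab('wrist','wrist1.png')
a=cv2.imread('pics/side1.png');b=cv2.imread('pics/wrist1.png')
P=proj(cam('side'),[[.568,.141,.1],[.5375,-.002,.11]]);print(P)
u,v=P.mean(0).astype(int); w=a[max(v-105,0):v+105,max(u-140,0):u+140]
cv2.imwrite('pics/m1.png',np.hstack([cv2.resize(w,(400,300)),cv2.resize(b,(400,300))]))
```

```text
[0.56885157 0.1408507  0.15425438] [ 0.81419847 -0.43599184  0.00455793] 0.0003074869939222826 [[ 0.001  0.     1.   ]
 [ 0.     1.    -0.   ]
 [-1.     0.     0.001]]
[[263.41504809 180.60424019]
 [270.37773602 210.65332633]]
```

View pics/m1.png

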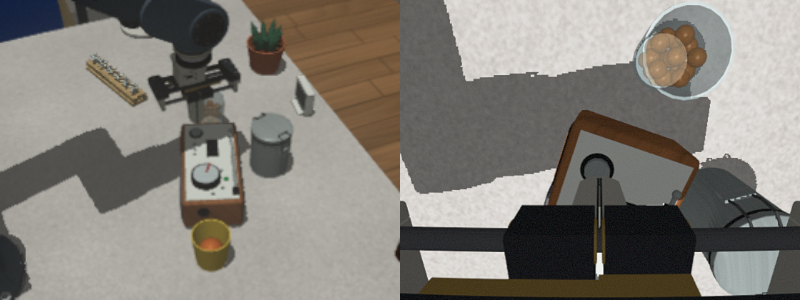

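The wrist view shows the fingertips centred on the key; the side view shows nothing else touched. Pressing.

>>> play_rows:
  deltas:
    - [[10,0,0],[0,0,0],1]
    - [[20,0,0],[0,0,0],1]
    - [[26,0,0],[0,0,0],1]
    - [[29,0,0],[0,0,0],1]
    - [[31,0,0],[0,0,0],1]
    - [[33,0,0],[0,0,0],1]
    - [[35,0,0],[0,0,0],1]
    - [[36,0,0],[0,0,0],1]
    - [[36,0,0],[0,0,0],1]
    - [[36,0,0],[0,0,0],1]

```text
time_s: 2.42
position: [0.5684, 0.141, 0.1191]
ee_rot: [-0.0, 0.707, 0.0, 0.707]
contact_force: [-9.3, -2.0, 17.0]
gripper_width: 0.0005
```

17 N at 94 mm tip height, so the key is bottomed. Retreating, then moving above the dial.

>>> play_rows:
  deltas:
    - [[-4,0,0],[0,0,0],1]
    - [[-15,0,0],[0,0,0],1]
    - [[-30,0,0],[0,0,0],1]
    - [[-50,0,0],[0,0,0],1]
    - [[-70,0,0],[0,0,0],1]
    - [[-90,0,0],[0,0,0],1]
    - [[-100,-20,-3],[0,0,0],1]
    - [[-100,-20,-3],[0,0,0],1]
    - [[-100,-20,-3],[0,0,0],1]

```text
time_s: 3.17
position: [0.5658, 0.1207, 0.2184]
ee_rot: [0.0, 0.706, -0.0, 0.708]
contact_force: [-0.1, 0.0, -1.0]
gripper_width: 0.0005
```

Run:
```python
from h import *
print(ctrl.state()['position'],ctrl.state()['contact_force'])
for n in('side','scene'):
    c,im,dp=grab(n,n+'2.png')
    f=np.load(n+'0.npz'); 
    P=proj(c,[[.5375,-.002,.11],[.568,.141,.1]]); print(n,P)
    o=measure(c,im); o0=measure(c,f['im'])
    for q in(o0,o): print([(a,b) for k in 'gr' for a,b,_ in q[k] if np.linalg.norm(b-P[0])<60])
a=cv2.imread('pics/side2.png'); cv2.imwrite('pics/s2.png',cv2.resize(a[150:260,200:350],None,fx=5,fy=5,interpolation=cv2.INTER_CUBIC))
```

```text
[0.56584007 0.12069708 0.21842628] [-0.06642315  0.04042632 -0.96830608]
side [[270.37773602 210.65332633]
 [263.41504809 180.60424019]]
[]
[]
scene [[278.66875809 207.9282823 ]
 [325.35930354 224.21728131]]
[]
[]
```

View pics/s2.png

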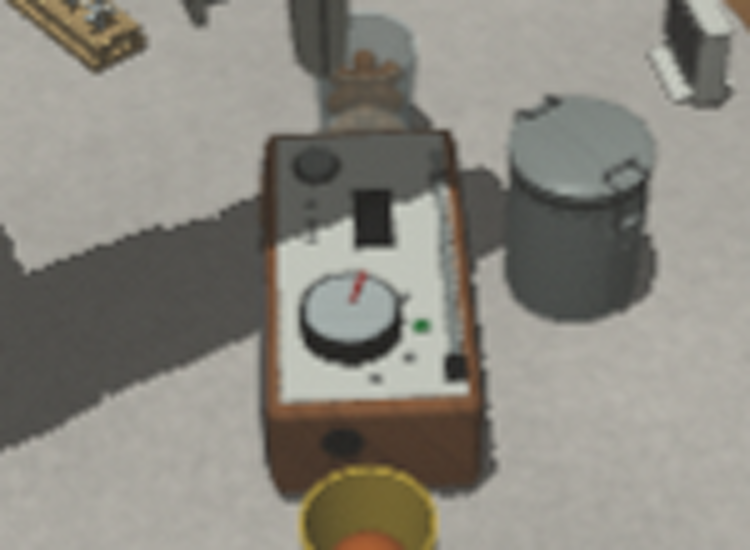

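The side view shows the radio in place, the red line at (360,287) still at the first click, and the green dot at (421,326). Hovering 18 mm off the dial's centre on +y, 3 mm above its face.

>>> play_rows:
  deltas:
    - [[0,-20,-5],[0,0,0],1]
    - [[0,-45,-12],[0,0,0],1]
    - [[0,-75,-20],[0,0,0],1]
    - [[0,-95,-26],[0,0,0],1]
    - [[0,-105,-28],[0,0,0],1]
    - [[15,-105,-28],[0,0,0],1]
    - [[35,-105,-28],[0,0,0],1]
    - [[55,-105,-28],[0,0,0],1]
    - [[70,-105,-28],[0,0,0],1]
    - [[78,-105,-28],[0,0,0],1]
    - [[80,-105,-28],[0,0,0],1]
    - [[80,-105,-28],[0,0,0],1]
    - [[80,-105,-28],[0,0,0],1]

```text
time_s: 4.35
position: [0.538, 0.0163, 0.1383]
ee_rot: [-0.0, 0.707, 0.0, 0.707]
contact_force: [-0.8, -0.2, -0.2]
gripper_width: 0.0005
```

>>> play_rows:
  deltas:
    - [[1,0,0],[0,0,0],1]
    - [[2,0,0],[0,0,0],1]
    - [[2.7,0,0],[0,0,0],1]
    - [[3,0,0],[0,0,0],1]
    - [[3.4,0,0],[0,0,0],1]
    - [[3.4,0,0],[0,0,0],1]

```text
time_s: 4.85
position: [0.5378, 0.016, 0.1352]
ee_rot: [0.0, 0.707, -0.0, 0.707]
contact_force: [-2.1, 0.1, 8.8]
gripper_width: 0.0008
```

>>> play_rows:
  deltas:
    - [[0,0,0.9],[3,0,0],1]
    - [[0,-0.1,1.9],[6,0,0],1]
    - [[0,-0.2,2.8],[9,0,0],1]
    - [[0,-0.4,3.7],[12,0,0],1]
    - [[0,-0.6,4.7],[15,0,0],1]
    - [[0,-0.9,5.6],[18,0,0],1]
    - [[0,-1.2,6.5],[21,0,0],1]
    - [[0,-1.6,7.3],[24,0,0],1]
    - [[0,-2.0,8.2],[27,0,0],1]
    - [[0,-2.4,9.0],[30,0,0],1]
    - [[0,-2.9,9.8],[33,0,0],1]
    - [[0,-3.4,10.6],[36,0,0],1]
    - [[0,-3.8,11.1],[38,0,0],1]
    - [[0,-3.8,11.1],[38,0,0],1]

```text
time_s: 6.02
position: [0.5489, 0.0124, 0.1352]
ee_rot: [0.231, 0.668, -0.231, 0.669]
contact_force: [-2.7, 2.1, 8.8]
gripper_width: 0.0006
```

Run:
```python
from h import *
c,im,dp=grab('side','side3.png')
a=cv2.imread('pics/side3.png'); cv2.imwrite('pics/s3.png',cv2.resize(a[170:250,220:330],None,fx=6,fy=6,interpolation=cv2.INTER_CUBIC))
```

```text
(no output)
```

View pics/s3.png

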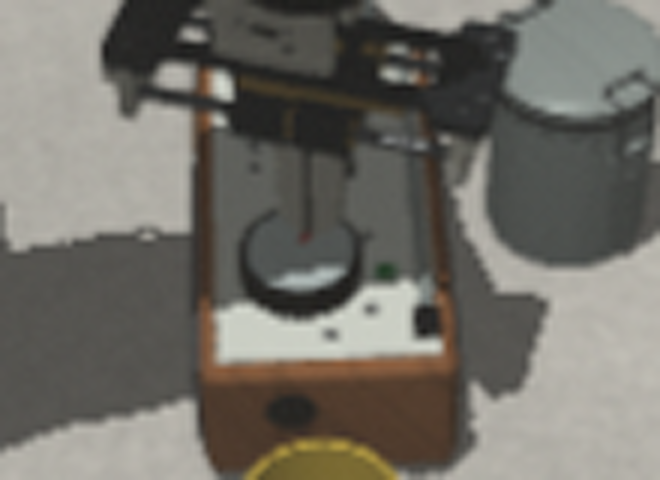

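>>> play_rows:
  deltas:
    - [[-3,0,0],[0,0,0],1]
    - [[-15,0,0],[0,0,0],1]
    - [[-30,0,0],[0,0,0],1]
    - [[-40,15,0],[0,0,0],1]
    - [[-40,30,0],[0,0,0],1]
    - [[-40,30,0],[0,0,0],1]

```text
time_s: 6.57
position: [0.5684, 0.0371, 0.1751]
ee_rot: [0.23, 0.668, -0.23, 0.669]
contact_force: [-0.0, 0.6, -0.2]
gripper_width: 0.0006
```

```bash
cat >> h.py <<'E'
def red_angle(f):
    c,im,dp=grab('side',f)
    x=im.astype(int); P=proj(c,[[.5375,-.002,.11]])[0]
    vv,uu=np.mgrid[:420,:560]; near=np.hypot(uu-P[0],(vv-P[1])*1.2)<13
    m=near&(x[...,0]>1.6*x[...,1])&(x[...,0]>1.6*x[...,2])&(x[...,0]>50)
    q=plane(c,np.argwhere(m)[:,::-1],.11)[:,:2]
    mg=(np.hypot(uu-P[0],vv-P[1])<30)&(x[...,1]>1.35*x[...,0])&(x[...,1]>1.2*x[...,2])
    g=plane(c,[np.argwhere(mg)[:,::-1].mean(0)],.091)[0,:2]
    fit=cv2.fitLine(q.astype('float32')*1000,cv2.DIST_L2,0,.01,.01).ravel()
    print('n',m.sum(),mg.sum(),'green',g,'red centroid',q.mean(0),'line deg',np.degrees(np.arctan2(fit[1],fit[0])),'centroid deg from axis',np.degrees(np.arctan2(*(q.mean(0)-[.5378,-.0025])[::-1])))
E
python3 - <<'E'
from h import *
red_angle('side4.png')
a=cv2.imread('pics/side4.png'); cv2.imwrite('pics/s4.png',cv2.resize(a[170:250,220:330],None,fx=6,fy=6,interpolation=cv2.INTER_CUBIC))
E
```

```text
Traceback (most recent call last):
  File "h.py", line 29, in red_angle
    q=plane(c,np.argwhere(m)[:,::-1],.11)[:,:2]
      ~~~~~^^^^^^^^^^^^^^^^^^^^^^^^^^^^^^
  File "h.py", line 8, in plane
    K,d,r,t=c; q=cv2.undistortPoints(np.array(uv,float).reshape(-1,1,2),K,d)[:,0]
                 ~~~~~~~~~~~~~~~~~~~^^^^^^^^^^^^^^^^^^^^^^^^^^^^^^^^^^^^^^^^
cv2.error: OpenCV(4.12.0) /io/opencv/modules/calib3d/src/undistort.dispatch.cpp:347: error: (-215:Assertion failed) CV_IS_MAT(_src) && CV_IS_MAT(_dst) && (_src->rows == 1 || _src->cols == 1) && (_dst->rows == 1 || _dst->cols == 1) && _src->cols + _src->rows - 1 == _dst->rows + _dst->cols - 1 && (CV_MAT_TYPE(_src->type) == CV_32FC2 || CV_MAT_TYPE(_src->type) == CV_64FC2) && (CV_MAT_TYPE(_dst->type) == CV_32FC2 || CV_MAT_TYPE(_dst->type) == CV_64FC2) in function 'cvUndistortPointsInternal'
```

Run:
```python
from h import *
a=cv2.imread('pics/side4.png'); cv2.imwrite('pics/s4.png',cv2.resize(a[170:250,220:330],None,fx=6,fy=6,interpolation=cv2.INTER_CUBIC))
```

```text
(no output)
```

View pics/s4.png

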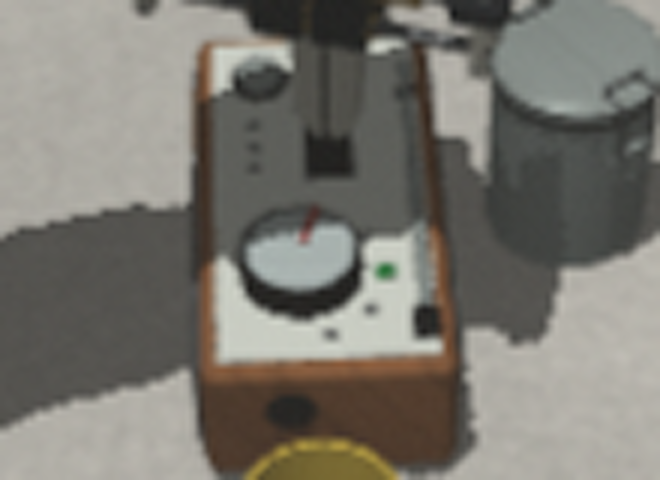

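The red line, at (310,222), is back at the first click, so the finger slipped at 9 N. I'll retry with more pressure and a larger radius of 23 mm.

>>> play_rows:
  deltas:
    - [[0,-12,0],[0,0,0],1]
    - [[0,-25,0],[0,0,0],1]
    - [[15,-25,0],[0,0,0],1]
    - [[30,-25,0],[0,0,0],1]
    - [[37,-25,0],[0,0,0],1]
    - [[39,-25,0],[0,0,0],1]
    - [[40,-25,0],[0,0,0],1]
    - [[40.6,-25,0],[0,0,0],1]
    - [[40.6,-25,0],[0,0,0],1]
    - [[40.6,-25,0],[0,0,0],1]

```text
time_s: 7.45
position: [0.5503, 0.0148, 0.1349]
ee_rot: [0.23, 0.669, -0.231, 0.668]
contact_force: [-10.4, -4.4, 17.3]
gripper_width: 0.0008
```

>>> play_rows:
  deltas:
    - [[0,0,0.8],[2,0,0],1]
    - [[0,-0.1,1.6],[4,0,0],1]
    - [[0,-0.1,2.4],[6,0,0],1]
    - [[0,-0.2,3.2],[8,0,0],1]
    - [[0,-0.3,4.0],[10,0,0],1]

```text
time_s: 7.87
position: [0.5531, 0.0122, 0.1349]
ee_rot: [0.288, 0.646, -0.289, 0.645]
contact_force: [-11.7, -2.8, 19.0]
gripper_width: 0.0003
```

>>> play_rows:
  deltas:
    - [[0,0,0.8],[2,0,0],1]
    - [[0,-0.1,1.6],[4,0,0],1]
    - [[0,-0.2,3.2],[8,0,0],1]
    - [[0,-0.5,4.8],[12,0,0],1]
    - [[0,-0.9,6.3],[16,0,0],1]
    - [[0,-1.4,7.9],[20,0,0],1]
    - [[0,-2.0,9.4],[24,0,0],1]
    - [[0,-2.7,10.8],[28,0,0],1]
    - [[0,-2.7,10.8],[28,0,0],1]

```text
time_s: 8.62
position: [0.5583, 0.0026, 0.1349]
ee_rot: [0.436, 0.557, -0.437, 0.555]
contact_force: [-10.4, 0.1, 17.5]
gripper_width: 0.0008
```

Run:
```python
from h import *
c,im,dp=grab('side','side5.png'); grab('wrist','wrist5.png')
a=cv2.imread('pics/side5.png'); b=cv2.imread('pics/wrist5.png')
cv2.imwrite('pics/s5.png',np.hstack([cv2.resize(a[170:250,220:330],(412,300),interpolation=cv2.INTER_CUBIC),cv2.resize(b,(388,300))]))
```

```text
(no output)
```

View pics/s5.png

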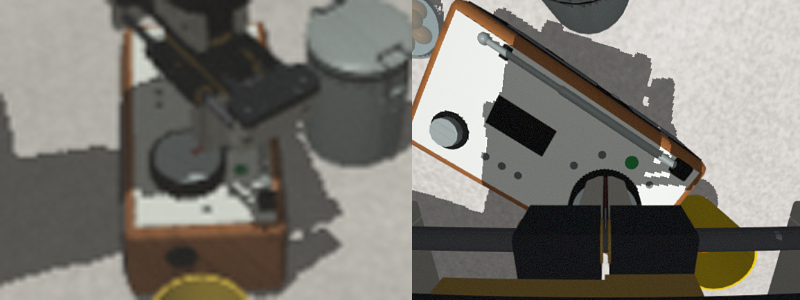

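>>> play_rows:
  deltas:
    - [[-3,0,0],[0,0,0],1]
    - [[-15,0,0],[0,0,0],1]
    - [[-30,0,0],[0,0,0],1]
    - [[-45,15,0],[0,0,0],1]
    - [[-60,30,0],[0,0,0],1]
    - [[-60,30,0],[0,0,0],1]

```text
time_s: 9.22
position: [0.5917, 0.0107, 0.1974]
ee_rot: [0.437, 0.555, -0.434, 0.559]
contact_force: [0.5, -0.7, 0.6]
gripper_width: 0.0005
```

```bash
sed -i 's/m=near.*/m=near\&(x[...,0]>1.35*x[...,1])\&(x[...,0]>1.35*x[...,2])\&(x[...,0]>40)/' h.py
python3 - <<'E'
from h import *
red_angle('side6.png')
def red_wrist():
    c,im,dp=grab('wrist','wrist6.png'); x=im.astype(int)
    m=(x[...,0]>1.6*x[...,1])&(x[...,0]>1.6*x[...,2])&(x[...,0]>50)
    uv=np.argwhere(m)[:,::-1]; q=plane(c,uv,.11)[:,:2]; k=np.hypot(*(q-[.5378,-.0025]).T)<.035; q=q[k]
    print('wrist',k.sum(),q.mean(0) if k.any() else '')
red_wrist()
a=cv2.imread('pics/side6.png'); b=cv2.imread('pics/wrist6.png')
cv2.imwrite('pics/s6.png',np.hstack([cv2.resize(a[170:250,220:330],(412,300),interpolation=cv2.INTER_CUBIC),cv2.resize(b,(388,300))]))
# old picture for reference
from types import SimpleNamespace
E
```

```text
n 5 5 green [ 0.57575062 -0.01655953] red centroid [0.55488416 0.0037086 ] line deg 13.349258 centroid deg from axis 19.97178927605083
wrist 5 [ 5.48866518e-01 -4.17194056e-04]
```

Red line is now at about 13–20° world, which is the second click (expected about 17°). The green dot, and so the radio, hasn't moved. Doing a second stroke the same way.

>>> play_rows:
  deltas:
    - [[0,-15,0],[0,0,0],1]
    - [[0,-30,0],[0,0,0],1]
    - [[20,-30,0],[0,0,0],1]
    - [[40,-30,0],[0,0,0],1]
    - [[52,-30,0],[0,0,0],1]
    - [[58,-30,0],[0,0,0],1]
    - [[58,-30,0],[0,0,0],1]
    - [[59.5,-30,0],[0,0,0],1]
    - [[60,-30,0],[0,0,0],1]
    - [[60,-30,0],[0,0,0],1]

```text
time_s: 10.15
position: [0.5591, 0.0035, 0.1349]
ee_rot: [0.435, 0.558, -0.436, 0.557]
contact_force: [-8.8, 0.1, 18.3]
gripper_width: 0.0006
```

>>> play_rows:
  deltas:
    - [[0,0,0.8],[2,0,0],1]
    - [[0,-0.1,1.6],[4,0,0],1]
    - [[0,-0.2,3.2],[8,0,0],1]
    - [[0,-0.5,4.8],[12,0,0],1]
    - [[0,-0.9,6.3],[16,0,0],1]
    - [[0,-1.4,7.9],[20,0,0],1]
    - [[0,-2.0,9.4],[24,0,0],1]
    - [[0,-2.7,10.8],[28,0,0],1]
    - [[0,-3.5,12.2],[32,0,0],1]
    - [[0,-4.4,13.5],[36,0,0],1]
    - [[0,-4.4,13.5],[36,0,0],1]
    - [[0,-4.4,13.5],[36,0,0],1]

```text
time_s: 11.15
position: [0.5585, -0.0109, 0.1349]
ee_rot: [-0.586, -0.395, 0.586, -0.395]
contact_force: [-6.3, -0.4, 17.3]
gripper_width: 0.0003
```

>>> play_rows:
  deltas:
    - [[-3,0,0],[0,0,0],1]
    - [[-15,0,0],[0,0,0],1]
    - [[-30,0,0],[0,0,0],1]
    - [[-50,0,0],[0,0,0],1]
    - [[-80,20,0],[0,0,0],1]
    - [[-100,50,0],[0,0,0],1]
    - [[-100,80,0],[0,0,0],1]
    - [[-100,80,0],[0,0,0],1]

```text
time_s: 11.82
position: [0.6365, -0.0423, 0.2355]
ee_rot: [0.588, 0.394, -0.585, 0.396]
contact_force: [1.8, -0.3, -0.6]
gripper_width: 0.0004
```

Run:
```python
from h import *
a=None
try: red_angle('side7.png')
except Exception as e: print('err',e)
b=cv2.imread('pics/side7.png')
cv2.imwrite('pics/s7.png',cv2.resize(b[140:260,210:370],(800,600),interpolation=cv2.INTER_CUBIC))
```

```text
n 5 4 green [ 0.57505417 -0.01582937] red centroid [ 0.5536676  -0.00923664] line deg -17.402582 centroid deg from axis -23.003796274023404
```

View pics/s7.png

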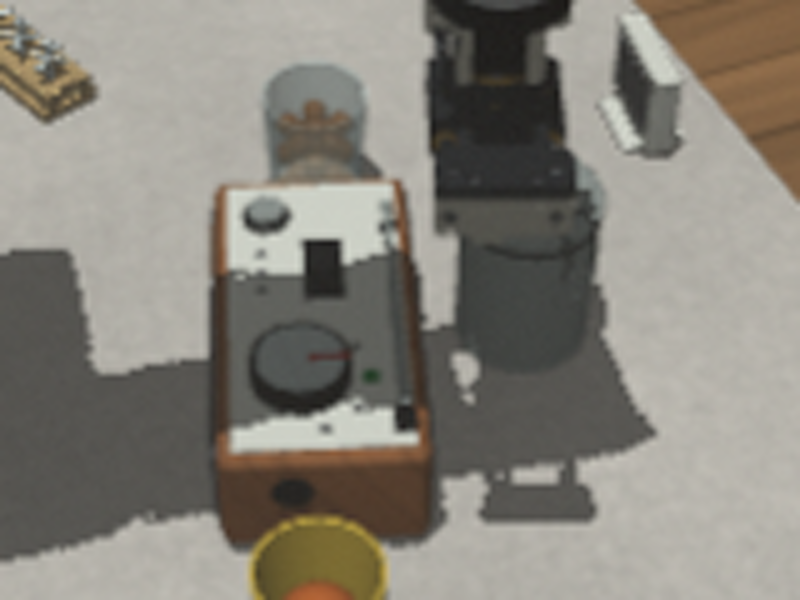

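Red line runs from (308,358) to (352,353) in the crop, green dot at (371,376). I'll check it against the expected projection to allow for parallax.

Run:
```python
from h import *
c=cam('side')
print('red now',plane(c,[[271.6,211.6],[280.4,210.6]],.11)[:,:2])
d=np.diff(plane(c,[[271.6,211.6],[280.4,210.6]],.11)[:,:2],axis=0)[0];print(np.degrees(np.arctan2(d[1],d[0])))
print('side4 line',plane(c,[[220+303/6,170+242/6],[220+316/6,170+208/6]],.11)[:,:2])
for a in(53,17,-19): print(a,((proj(c,[[.5378+r*np.cos(np.radians(a)),-.0025+r*np.sin(np.radians(a)),.11] for r in(.003,.029)])-[210,140])*5).round(0).tolist())
```

```text
red now [[ 0.539526   -0.00702917]
 [ 0.56579093 -0.01328697]]
-13.401264281436047
side4 line [[ 0.53832136 -0.00090933]
 [ 0.5530767   0.01867722]]
53 [[304.0, 350.0], [315.0, 320.0]]
17 [[307.0, 351.0], [340.0, 332.0]]
-19 [[308.0, 353.0], [350.0, 352.0]]
```

The line matches the green-dot click: its end is at (352,353), against (350,352) expected there and (340,332) at the previous click. The tool is clear, so I'm handing in.

Run:
```python
from h import *
s=ctrl.state();print(s['contact_force'],abs(s['joint_velocities']).max()); print(order.job_done())
```

```text
[ 0.16405253  0.55265247 -0.5694194 ] 0.08588874100595464
the job is handed in; nothing more can be done
None
```

The radio's standby key was pressed fully down, and the dial's red line is now clicked in at the green dot. I handed the job in at about 12 s with the tool clear of everything.

- **Key:** I pressed it with the closed fingertips to 17 N, well past the 5 N it needs, with the tips at 94 mm above the shelf. That is the full 6 mm of travel. The display window did not visibly light up, so the force and depth are the only evidence of a full press.
- **Dial:** I turned it clockwise by pressing the fingertips on its top face, never gripping it. The first stroke, at 9 N, slipped and the dial fell back to the first click. Two more strokes at about 18 N each moved it one click.
- **Last checks:**
  - **Red line:** its end in the side view is within about 2 px (enlarged crop) of where the green-dot click should put it. Rough angle readings were -13° to -23°, against about -19° expected.
  - **Radio:** comparing the green dot's measured position after each of the two successful strokes shows a shift of under about 1 mm. That dot was only 4–5 px in the side view, so this is a coarse check.
  - **Other things:** those in the last side view looked undisturbed; the cards and yo-yo are not in that crop.
- **Not checked:** I took no final close-up from above.

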